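Lock the filter cartridge into the closet dehumidifier

TASK

Stand the grey filter cartridge in the slot on top of the dehumidifier, let go of it, and push it down gently to the very end of its travel: its push-push catch, whose state you cannot see, either locks it down or lets it spring up, so push again if it came up. Once it stays down with your fingers off it, rest the closed fingertips lightly on its top, with about 2 newtons, for two seconds to feel that it stays locked low and does not give, and leave it so. Do not disturb the other things on the shelf.

Things in the scene. Friction and masses are not known exactly. Their poses are not given: they have to be found in the camera images.
- cartridge_center (a point): centre (half-way up) of the loose filter cartridge: an upright grey plastic block 24 mm (its x) by 44 mm (its y) by 90 mm tall (its z, up), 0.10 to 0.17 kg, with dark ribs low on its wide faces. It fits the slot either way round. Starts standing on the shelf; best gripped across the 24 mm near its top.
- cartridge: the same cartridge; origin at the centre of its underside, z up.
- slot (a point): centre of the slot's mouth in the flat top of the dehumidifier, 90 mm above its underside; z up, axes as the dehumidifier's. The slot is 28 mm (x) by 48 mm (y) with a 5 mm chamfered lip. In it the cartridge stands on a hidden spring seat: its top is 52 mm above the rim when the seat is free, 47.1 mm when locked down, 40.8 mm at the end of travel, a firm stop.
- seat_top (a point): fixed point on the slot's axis 38 mm below the rim, where the seat's top is when free. Push-push catch: each push past 10 mm below free switches it, free to locked (4.9 mm down) or locked to free. State at the start unknown. The seat spring pushes up with 3.4 N free, 5.1 N locked, 7.4 N at the end of travel, less the cartridge's weight.
- dehumidifier: compact white dehumidifier, 150 mm (x) by 190 mm (y) by 90 mm tall, fixed, on levelling feet that hold its underside 1 to 13 mm above the shelf; origin at the centre of its underside; its front with the dial faces its -x. It breaks if it, or the cartridge in it, is pressed with more than 30 N. A locked cartridge stays put under a touch of up to 3 N; harder, it gives.
- jar: glass jar with a steel lid, 58 mm across, 80 mm tall; loose, stands on the shelf, origin at the centre of its underside; not to be moved
- tape: roll of tape lying flat, 68 mm across, 48 mm tall; loose, stands on the shelf, origin at the centre of its underside; not to be moved
- spray_can: spray can, 52 mm across, 150 mm tall; loose, stands on the shelf, origin at the centre of its underside; not to be moved
- sealant: sealant tube standing on its foot, 50 mm across, 200 mm tall to the nozzle's tip; loose, stands on the shelf, origin at the centre of its underside; not to be moved
- bulb_box: cardboard bulb box, 62 x 62 x 100 mm; loose, stands on the shelf, origin at the centre of its underside; not to be moved
- tub: white open tub, 90 mm across, 70 mm tall; loose, stands on the shelf, origin at the centre of its underside; not to be moved

How it is judged:
By the outcome, as a careful person would: the job done as asked, in the order asked, and still so for the second after the job is handed in, with the robot touching nothing.
It also fails if it takes over 64 s, if anything falls off the work surface, if the arm or the gripper's body presses on something with over 40 N, if the wrist force passes 120 N, or if a joint passes its speed limit or range.

ROBOT

A 7-joint arm with a two-finger parallel gripper is mounted at the origin on the work surface. World frame = base frame: x ahead of the robot, y to its left, z up, the work surface at z = 0. Lengths are in m, angles in rad, forces in N, time in s.
With the tool pointing down it reaches from about 0.425 to 0.825 m from the base axis. Payload 3.6 kg.
Tool frame: the origin (TCP) lies midway between the tips of the shut fingers; the grasp point (between the pads) lies arm.hold_point_z behind it (arm.hold_point_z is the distance from the TCP to the grasp point, in m); z points along the fingers, y is the direction in which the jaws open and shut (so a half turn about z gives the same grasp; the last joint's range is limited). The gripper opens to 85 mm and grips with 20 to 120 N. Pads are 22 mm wide; open, the fingers measure 114 mm over their backs; the gripper's body (76 mm by 85 mm) begins 54 mm behind the grasp point. The pads swing forward as they close: fully open they stand 13 mm farther back than shut.
Start: joints at [-1.188, 0.615, -0.013, 1.423, 0.008, 1.103, -0.04], TCP at [0.259, 0.596, 0.231] pointing down, gripper open.
Joint ranges: [-3.12, 3.12], [-0.3, 2.06], [-1.34, 1.32], [0.26, 2.42], [-1.36, 4.5], [0.01, 1.98], [-2.84, 2.84]. Speed limits (rad/s): [2.79, 2.79, 3.14, 3.14, 3.14, 3.14, 3.14].

INTERFACE

Orientations are given as a unit quaternion [w, x, y, z].
In Python, from bench import sensors, capture, arm gives the robot as it stands.
- The arm moves only by the shell command python3 -m pendant 'ROWS' [FORCE]. ROWS is JSON, a list of rows, each an object of numbers: "dx", "dy", "dz": the shift along the world's x, y, z in mm; "ax", "ay", "az": the turn, a rotation vector about the world's x, y, z in rad; "claw": the gripper's target within -1 to 1 (fully open at 1, half-way at 0, shut at -1). A call has 1 to 5 rows; each row shifts and turns the commanded pose from where the row before left it; what a row does not reach is not made up. A row lasts 1/8 s, in which the tool goes at most 62.5 mm and 10.7 degrees, less where a joint would pass 70% of its speed; a pose out of reach is approached as far as the arm can. A call with a gripper value outside its range is refused whole. The fingers move at their own pace and stop on an object; FORCE is the grip in N (left out, the last holds). Time passes only in rows, so rows that do not move let the fingers close. It gives the time, the measured TCP pose, the force and the opening at its end, in the units of the state.
- sensors.read_state(): the state, without advancing time (a new reading comes with each control period).
- capture(name): name is "scene" or "top" or "wrist"; returns a dict with "img" (480x640x3 uint8, red, green, blue), "fx", "fy", "cx", "cy" (pixels), "dist" ([k1, k2, p1, p2, k3] as OpenCV has them; the pictures are not rectified), "R" (3x3) and "t" (3): a world point X has camera coordinates R X + t. Camera axes: x right, y down, z forward; pixel columns grow to the right and rows downward; lengths in m; the calibration is good to about 2 mm. A picture is of the moment at which its call begins. There is no depth.
- arm.hand_in(): hands the job in, once; it reports no verdict.
The state is a dict: "time": time; "joint_pos": joint angles; "joint_velocities": joint speeds; "joint_efforts": joint torques, N m; "eef_pos": TCP position; "orientation": TCP orientation; "wrist_force": force on the tool from outside, world axes, zero at the start; "ft_torque": the same for the moment, N m; "grip_width": opening from 0.0 (shut) to 1.0 (fully open).
Only numpy, scipy, OpenCV 4.12 (cv2) and the standard library are available. Lean on these libraries where they do the work, as an engineer would, in place of code of your own. Each camera call takes 0.05 s, during which the arm holds its last target.

## Working session

There is one attempt and no reset: what is moved stays moved. The work goes in short steps, Python scripts to look and compute and a shell command to move; the robot and the scene stay as the last step left them, time stands still between calls to the robot, and variables do not carry over. Pictures are saved under pics/ and viewed, and the job is handed in when it is done.

```bash
mkdir -p pics; ls
python3 - <<'E'
from bench import sensors,capture,arm
import cv2,numpy as np
print(arm.hold_point_z); s=sensors.read_state()
print({k:np.round(v,3).tolist() for k,v in s.items()})
for n in ["scene","top","wrist"]:
    c=capture(n); cv2.imwrite(f"pics/{n}0.png",c["img"][:,:,::-1]); print(n,c["fx"],c["cx"],c["cy"],c["dist"],(-c["R"].T@c["t"]).round(3),c["R"].round(3).tolist())
E
```

```text
pics
0.0187
{'time': 0.0, 'joint_pos': [-1.188, 0.616, -0.013, 1.425, 0.008, 1.103, -0.04], 'joint_velocities': [-0.001, -0.002, -0.001, -0.001, -0.001, -0.001, -0.0], 'joint_efforts': [-0.0, -46.921, 0.259, -17.104, 0.01, 0.01, 0.0], 'eef_pos': [0.259, 0.595, 0.23], 'orientation': [-0.0, 0.203, 0.979, -0.001], 'wrist_force': [0.931, 1.006, -0.341], 'ft_torque': [0.042, 0.015, -0.012], 'grip_width': 1.002}
scene 447.82336292925623 318.9753333800466 247.09433531268482 [-0.01819879  0.          0.          0.          0.        ] [ 1.401 -0.073  0.908] [[0.17, 0.985, 0.0], [0.689, -0.119, -0.715], [-0.704, 0.121, -0.699]]
top 568.681777866052 323.73654018302284 242.30287595699588 [-0.07269826  0.          0.          0.          0.        ] [0.507 0.049 1.392] [[0.015, -1.0, -0.019], [-0.998, -0.013, -0.064], [0.064, 0.02, -0.998]]
wrist 348.49032103919427 323.0252087218684 240.4488987407786 [-0.03575563  0.          0.          0.          0.        ] [0.19  0.626 0.373] [[0.399, 0.917, -0.003], [0.878, -0.381, 0.29], [0.265, -0.119, -0.957]]
```

View pics/scene0.png

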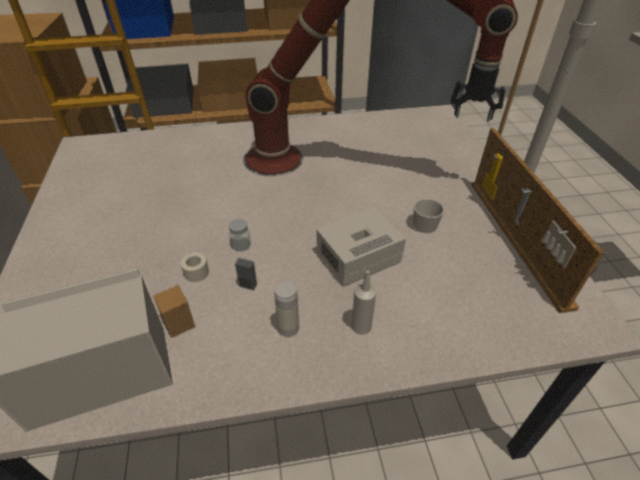

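View pics/top0.png

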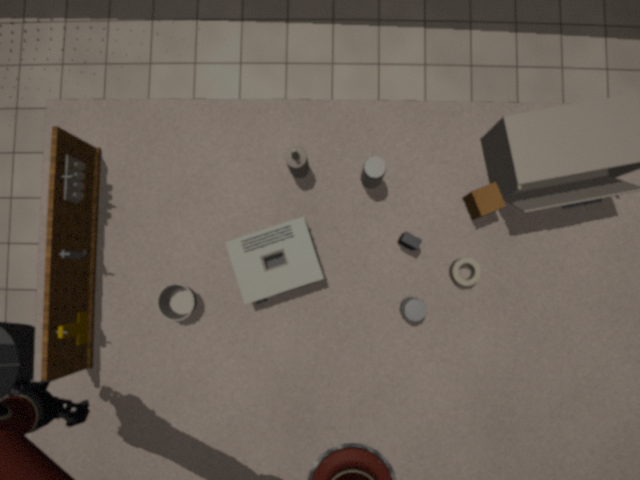

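View pics/wrist0.png

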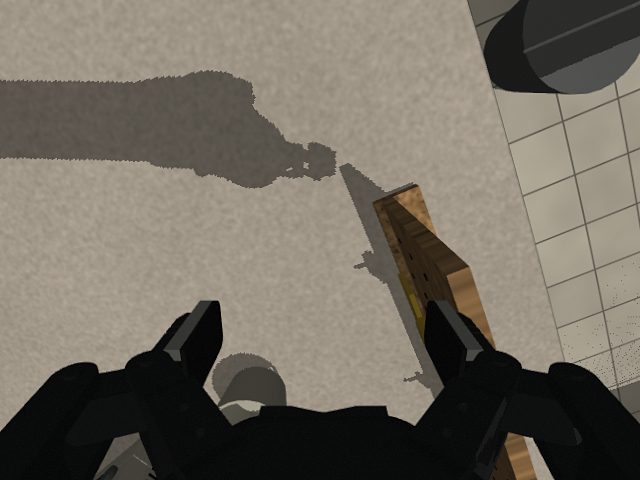

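The top view shows the dehumidifier's slot near (274,260), the cartridge near (409,241), the jar at (414,310) and the tape at (465,272). The scene view shows the cartridge at (246,273) and the slot at (361,235). I'll zoom in.

Run:
```python
import cv2,numpy as np
a=cv2.imread("pics/top0.png"); b=cv2.imread("pics/scene0.png")
c1=cv2.resize(a[220:260,390:440],None,fx=10,fy=10,interpolation=cv2.INTER_NEAREST)
c2=cv2.resize(a[210:310,220:330],None,fx=5,fy=5,interpolation=cv2.INTER_NEAREST)
c3=cv2.resize(b[250:300,225:270],None,fx=10,fy=10,interpolation=cv2.INTER_NEAREST)
c4=cv2.resize(b[205:285,310:410],None,fx=6,fy=6,interpolation=cv2.INTER_NEAREST)
for i,c in enumerate([c1,c2,c3,c4]): cv2.imwrite(f"pics/z{i}.png",c)
```

```text
(no output)
```

View pics/z0.png

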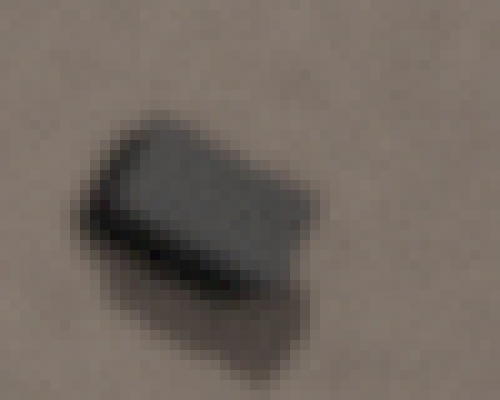

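View pics/z1.png

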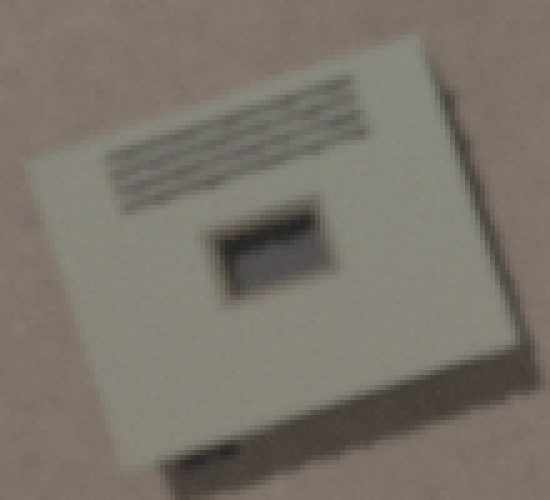

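View pics/z2.png

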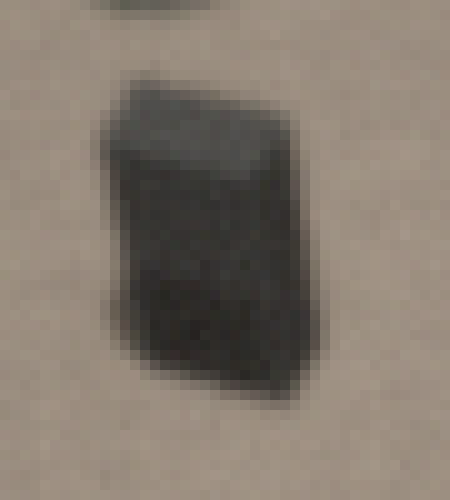

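View pics/z3.png

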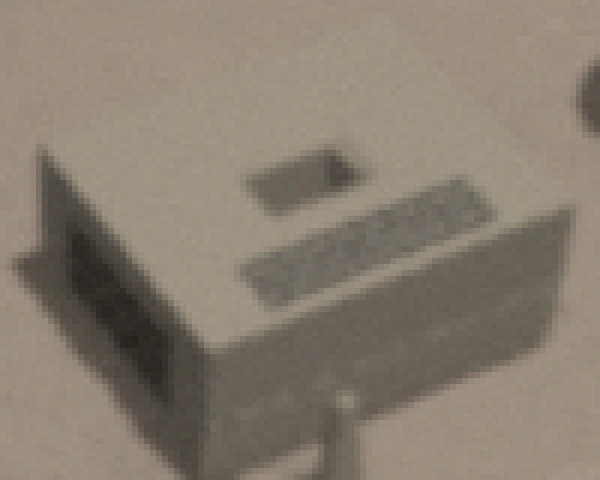

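```bash
cat > h.py <<'E'
import numpy as np,cv2,json
from bench import sensors,capture,arm
def cam(n,save=None):
    c=capture(n)
    if save: cv2.imwrite(f"pics/{save}.png",c["img"][:,:,::-1]); np.savez(f"pics/{save}.npz",**{k:np.array(v) for k,v in c.items()})
    return c
def ray(c,uv):
    K=np.array([[c["fx"],0,c["cx"]],[0,c["fy"],c["cy"]],[0,0,1]],float)
    p=cv2.undistortPoints(np.array(uv,float).reshape(-1,1,2),K,np.array(c["dist"],float)).reshape(-1,2)
    d=np.c_[p,np.ones(len(p))]@c["R"]; return -c["R"].T@c["t"],d
def plane(c,uv,z):
    o,d=ray(c,uv); return o+d*((z-o[2])/d[:,2])[:,None]
def tri(c1,u1,c2,u2):
    o1,d1=ray(c1,u1);o2,d2=ray(c2,u2);out=[]
    for a,b in zip(d1,d2):
        s=np.linalg.lstsq(np.c_[a,-b],o2-o1,rcond=None)[0]
        p,q=o1+a*s[0],o2+b*s[1]; out.append(np.r_[(p+q)/2,np.linalg.norm(p-q)])
    return np.array(out)
def proj(c,X):
    K=np.array([[c["fx"],0,c["cx"]],[0,c["fy"],c["cy"]],[0,0,1]],float)
    return cv2.projectPoints(np.array(X,float).reshape(-1,1,3),cv2.Rodrigues(np.array(c["R"]))[0],np.array(c["t"],float),K,np.array(c["dist"],float))[0].reshape(-1,2)
E
python3 - <<'E'
from h import *
T=cam("top","t1");S=cam("scene","s1")
g=lambda c,s,o:np.array(c)/s-.5+np.array(o)
dt=g([(520,345),(423,38),(28,160)],5,(220,210)); ds=g([(42,150),(210,350),(573,207)],6,(310,205))
print(tri(T,dt,S,ds).round(4))
st=g([(205,230),(318,198),(340,265),(230,302)],5,(220,210)); ss=g([(345,138),(370,178),(275,212),(245,182)],6,(310,205))
print("slot",plane(T,st,.097).round(4))
ct=g([(155,125),(318,195),(285,285),(120,205)],10,(390,220)); P=plane(T,ct,.09);print(P.round(4),P.mean(0))
cs=g([(137,80),(290,118),(260,170),(105,140)],10,(225,250)); P=plane(S,cs,.09);print(P.round(4),P.mean(0))
for nm,uv,z in [("jar",(414,310),.08),("tape",(465,272),.048),("can",(374,166),.15),("seal",(296,156),.2),("box",(488,200),.1),("tub",(178,303),.07)]: print(nm,plane(T,[uv],z).round(3))
E
```

```text
[[5.072e-01 7.410e-02 8.900e-02 5.000e-04]
 [6.474e-01 1.212e-01 9.400e-02 7.000e-04]
 [5.883e-01 3.003e-01 9.290e-02 3.700e-03]]
slot [[0.5575 0.219  0.097 ]
 [0.5729 0.1675 0.097 ]
 [0.5424 0.1568 0.097 ]
 [0.5248 0.2069 0.097 ]]
[[ 0.6164 -0.1112  0.09  ]
 [ 0.6008 -0.1487  0.09  ]
 [ 0.58   -0.1412  0.09  ]
 [ 0.5979 -0.1033  0.09  ]] [ 0.59874843 -0.12609378  0.09      ]
[[ 0.5794 -0.1411  0.09  ]
 [ 0.5995 -0.1035  0.09  ]
 [ 0.6163 -0.1121  0.09  ]
 [ 0.5993 -0.15    0.09  ]] [ 0.59858789 -0.12665685  0.09      ]
jar [[ 0.438 -0.134  0.08 ]]
tape [[ 0.527 -0.259  0.048]]
can [[ 0.757 -0.035  0.15 ]]
seal [[0.766 0.135 0.2  ]]
box [[ 0.692 -0.3    0.1  ]]
tub [[0.445 0.414 0.07 ]]
```

```bash
python3 -m pendant '[{"dx":22,"dy":-48,"az":-0.1},{"dx":22,"dy":-48,"az":-0.1},{"dx":22,"dy":-48,"az":-0.1},{"dx":22,"dy":-48,"az":-0.1},{"dx":22,"dy":-48,"az":-0.1}]'
python3 -m pendant '[{"dx":22,"dy":-48,"az":-0.1},{"dx":22,"dy":-48,"az":-0.1},{"dx":22,"dy":-48,"az":-0.1},{"dx":22,"dy":-48,"az":-0.1},{"dx":22,"dy":-48,"az":-0.1}]'
python3 -m pendant '[{"dx":22,"dy":-48,"az":-0.1},{"dx":22,"dy":-48,"az":-0.1},{"dx":22,"dy":-48,"az":-0.1},{"dx":22,"dy":-48,"az":-0.1},{"dx":10,"dy":-10,"az":-0.1}]'
python3 - <<'E'
from h import *
s=sensors.read_state();print(s["time"],s["eef_pos"],s["orientation"],s["wrist_force"])
cam("wrist","w2")
E
```

```text
0.25 [0.25884153 0.59583612 0.23074171] [-1.11288542e-04  2.03456243e-01  9.79083836e-01 -6.21635633e-04] [-0.97342141  0.15781292 -0.01948086]invalid input
invalid input
invalid input
```

View pics/w2.png

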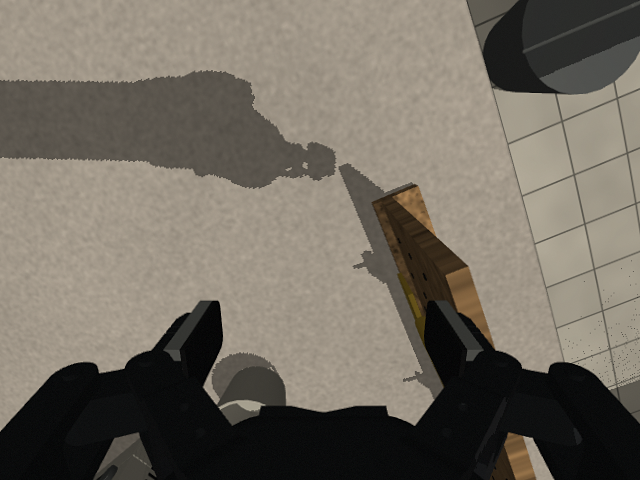

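The picture hasn't changed because the rows were refused. I'll check what form they need to take.

```bash
python3 -m pendant '[{"dx":22,"dy":-48,"dz":0,"ax":0,"ay":0,"az":-0.1,"claw":1}]'
```

```text
time: 0.42
eef_pos: [0.2773, 0.5513, 0.2304]
orientation: [-0.002, 0.25, 0.968, 0.001]
wrist_force: [1.2, -0.9, -0.1]
grip_width: 0.998
```

```bash
python3 -m pendant '[{"dx":22,"dy":-48,"dz":0,"ax":0,"ay":0,"az":-0.1,"claw":1},{"dx":22,"dy":-48,"dz":0,"ax":0,"ay":0,"az":-0.1,"claw":1},{"dx":22,"dy":-48,"dz":0,"ax":0,"ay":0,"az":-0.1,"claw":1},{"dx":22,"dy":-48,"dz":0,"ax":0,"ay":0,"az":-0.1,"claw":1},{"dx":22,"dy":-48,"dz":0,"ax":0,"ay":0,"az":-0.1,"claw":1}]'
python3 -m pendant '[{"dx":22,"dy":-48,"dz":0,"ax":0,"ay":0,"az":-0.1,"claw":1},{"dx":22,"dy":-48,"dz":0,"ax":0,"ay":0,"az":-0.1,"claw":1},{"dx":22,"dy":-48,"dz":0,"ax":0,"ay":0,"az":-0.1,"claw":1},{"dx":22,"dy":-48,"dz":0,"ax":0,"ay":0,"az":-0.1,"claw":1},{"dx":22,"dy":-48,"dz":0,"ax":0,"ay":0,"az":-0.1,"claw":1}]'
python3 -m pendant '[{"dx":22,"dy":-48,"dz":0,"ax":0,"ay":0,"az":-0.1,"claw":1},{"dx":22,"dy":-48,"dz":0,"ax":0,"ay":0,"az":-0.1,"claw":1},{"dx":22,"dy":-48,"dz":0,"ax":0,"ay":0,"az":-0.1,"claw":1},{"dx":10,"dy":-20,"dz":0,"ax":0,"ay":0,"az":-0.1,"claw":1},{"dx":0,"dy":0,"dz":0,"ax":0,"ay":0,"az":-0.1,"claw":1}]'
python3 - <<'E'
from h import *
s=sensors.read_state();print(s["time"],s["eef_pos"],s["orientation"],s["wrist_force"])
cam("wrist","w3")
E
```

```text
time: 1.05
eef_pos: [0.3916, 0.3066, 0.2316]
orientation: [0.0, 0.485, 0.874, 0.0]
wrist_force: [0.7, 1.0, 0.3]
grip_width: 1.002
time: 1.68
eef_pos: [0.5016, 0.0668, 0.2316]
orientation: [0.0, 0.686, 0.727, 0.0]
wrist_force: [0.7, 0.3, -0.1]
grip_width: 0.998
time: 2.3
eef_pos: [0.5773, -0.099, 0.2312]
orientation: [0.001, 0.846, 0.533, -0.0]
wrist_force: [0.7, 0.6, -0.1]
grip_width: 1.0
2.3 [ 0.57725625 -0.09898432  0.23124782] [ 8.69720482e-04  8.46144796e-01  5.32952271e-01 -3.22398742e-04] [ 0.71009876  0.58638094 -0.07072229]
```

View pics/w3.png

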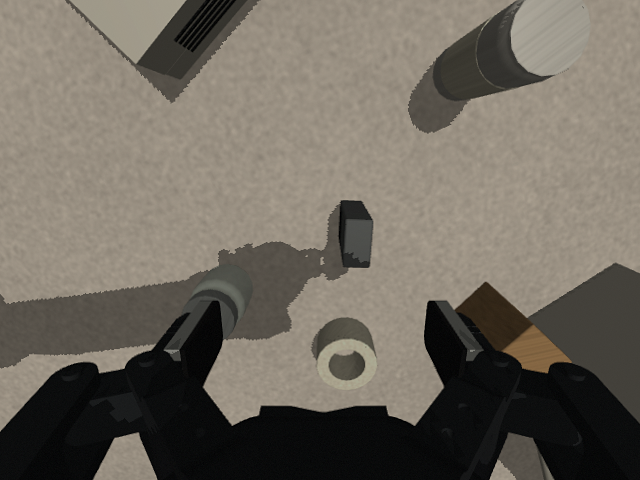

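The cartridge is at about (357,243) in the wrist view, with its top face spanning x 344–372 and y 219–267. The jar is at (225,290), the tape at (347,352) and the spray can at (510,50).

Run:
```python
from h import *
c=np.load("pics/w3.npz");im=c["img"]
z=cv2.resize(im[190:280,320:400],None,fx=6,fy=6,interpolation=cv2.INTER_NEAREST);cv2.imwrite("pics/z5.png",z[:,:,::-1])
print((-c["R"].T@c["t"]).round(3),c["R"].round(3).tolist())
P=plane(c,[(347,219),(371,219),(369,267),(344,267)],.09);print(P.round(4),P.mean(0))
```

```text
[ 0.608 -0.032  0.373] [[0.902, -0.433, 0.001], [-0.414, -0.862, 0.292], [-0.125, -0.264, -0.956]]
[[ 0.5974 -0.1016  0.09  ]
 [ 0.6155 -0.1103  0.09  ]
 [ 0.5969 -0.149   0.09  ]
 [ 0.5773 -0.1395  0.09  ]] [ 0.59680454 -0.12509043  0.09      ]
```

View pics/z5.png

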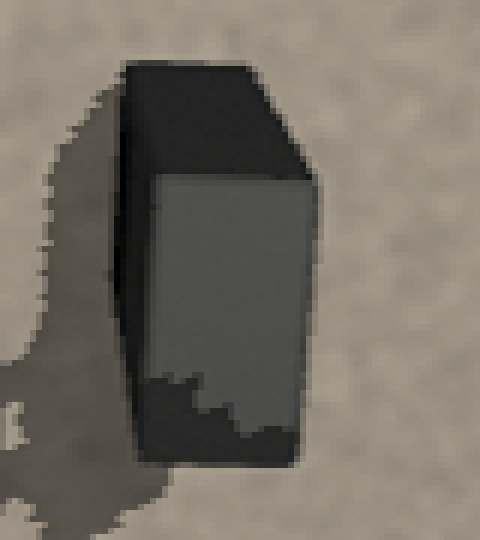

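Run:
```python
from h import *
c=np.load("pics/w3.npz")
P=plane(c,[(345.3,218.7),(372,219.2),(369.2,267.3),(342.8,266.8)],.09);print(P.round(4),P.mean(0))
def a(v):return np.degrees(np.arctan2(v[1],v[0]))
print(a(P[1]-P[0]),a(P[2]-P[3]),a(P[0]-P[3])-90,a(P[1]-P[2])-90,[np.linalg.norm(P[i]-P[i-1]) for i in range(4)])
s=sensors.read_state();print((P.mean(0)-s["eef_pos"])*1000)
```

```text
[[ 0.5963 -0.1007  0.09  ]
 [ 0.6162 -0.1108  0.09  ]
 [ 0.597  -0.1493  0.09  ]
 [ 0.5764 -0.1389  0.09  ]] [ 0.59647821 -0.12493577  0.09      ]
-26.730707282626728 -26.86189918218394 -27.469273426382664 -26.533426691986044 [np.float64(0.04301081298760335), np.float64(0.02234300753687741), np.float64(0.04306026339286706), np.float64(0.023045744278028607)]
[  19.39780518  -27.77802987 -141.03768654]
```

```bash
python3 -m pendant '[{"dx":20,"dy":-27,"dz":0,"ax":0,"ay":0,"az":-0.02,"claw":1},{"dx":0,"dy":0,"dz":-50,"ax":0,"ay":0,"az":0,"claw":1},{"dx":0,"dy":0,"dz":-40,"ax":0,"ay":0,"az":0,"claw":1},{"dx":0,"dy":0,"dz":0,"ax":0,"ay":0,"az":0,"claw":1}]'
python3 - <<'E'
from h import *
cam("wrist","w4")
E
```

```text
time: 2.85
eef_pos: [0.5947, -0.1213, 0.1383]
orientation: [-0.003, 0.849, 0.528, -0.003]
wrist_force: [0.1, 1.1, 1.4]
grip_width: 1.0
```

View pics/w4.png

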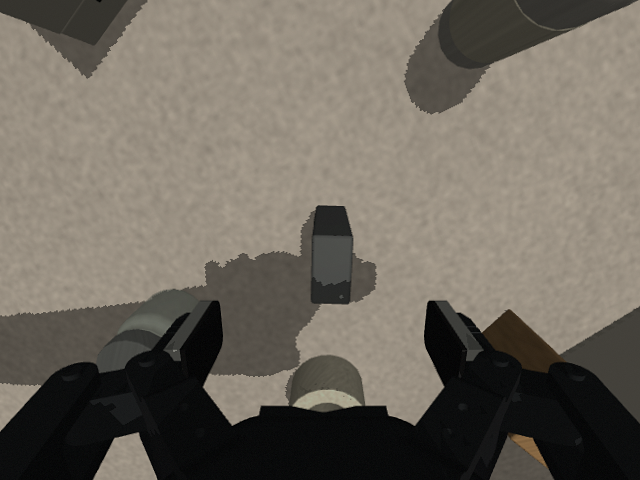

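Run:
```python
from h import *
c=np.load("pics/w4.npz")
im=c["img"];z=cv2.resize(im[195:315,290:370],None,fx=5,fy=5,interpolation=cv2.INTER_NEAREST);cv2.imwrite("pics/z6.png",z[:,:,::-1])
P=plane(c,[(312.5,236),(352,236),(350.5,303),(311,303)],.09);print(P.round(4),P.mean(0))
s=sensors.read_state();e=s["eef_pos"];w,x,y,zz=s["orientation"];print(e)
from scipy.spatial.transform import Rotation as Ro
R=Ro.from_quat([x,y,zz,w]).as_matrix();print(R.round(4)); print("in tool",((P.mean(0)-e)@R*1000).round(1))
```

```text
[[ 0.5964 -0.1013  0.09  ]
 [ 0.6166 -0.1112  0.09  ]
 [ 0.598  -0.1491  0.09  ]
 [ 0.5766 -0.1386  0.09  ]] [ 0.59689714 -0.12505184  0.09      ]
[ 0.59651792 -0.12218862  0.14076873]
[[ 4.417e-01  8.972e-01 -2.200e-03]
 [ 8.972e-01 -4.417e-01  7.000e-04]
 [-3.000e-04 -2.300e-03 -1.000e+00]]
in tool [-2.4  1.7 50.8]
```

View pics/z6.png

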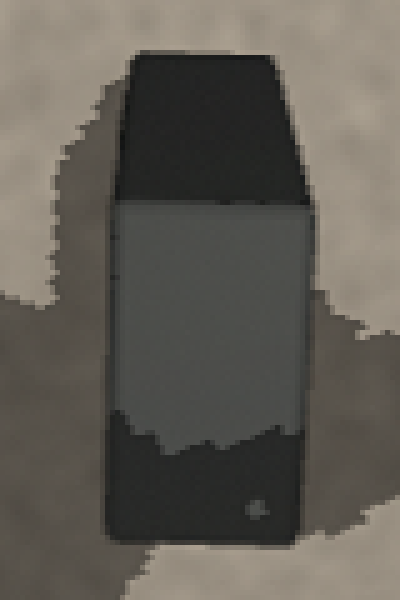

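```bash
python3 -m pendant '[{"dx":0,"dy":-3,"dz":-30,"ax":0,"ay":0,"az":0,"claw":1},{"dx":0,"dy":0,"dz":-30,"ax":0,"ay":0,"az":0,"claw":1},{"dx":0,"dy":0,"dz":-23,"ax":0,"ay":0,"az":0,"claw":1},{"dx":0,"dy":0,"dz":0,"ax":0,"ay":0,"az":0,"claw":1},{"dx":0,"dy":0,"dz":0,"ax":0,"ay":0,"az":0,"claw":1}]'
python3 -m pendant '[{"dx":0,"dy":0,"dz":0,"ax":0,"ay":0,"az":0,"claw":-1},{"dx":0,"dy":0,"dz":0,"ax":0,"ay":0,"az":0,"claw":-1},{"dx":0,"dy":0,"dz":0,"ax":0,"ay":0,"az":0,"claw":-1},{"dx":0,"dy":0,"dz":0,"ax":0,"ay":0,"az":0,"claw":-1},{"dx":0,"dy":0,"dz":0,"ax":0,"ay":0,"az":0,"claw":-1}]' 40
python3 -m pendant '[{"dx":0,"dy":0,"dz":0,"ax":0,"ay":0,"az":0,"claw":-1},{"dx":0,"dy":0,"dz":0,"ax":0,"ay":0,"az":0,"claw":-1},{"dx":0,"dy":0,"dz":0,"ax":0,"ay":0,"az":0,"claw":-1},{"dx":0,"dy":0,"dz":0,"ax":0,"ay":0,"az":0,"claw":-1}]' 40
```

```text
time: 3.52
eef_pos: [0.5987, -0.1263, 0.0606]
orientation: [0.002, 0.849, 0.528, 0.002]
wrist_force: [0.3, -0.5, 0.8]
grip_width: 0.999
time: 4.15
eef_pos: [0.5973, -0.1259, 0.0587]
orientation: [0.0, 0.849, 0.528, 0.0]
wrist_force: [-0.6, -0.2, 2.2]
grip_width: 0.274
time: 4.65
eef_pos: [0.5973, -0.126, 0.0587]
orientation: [0.0, 0.849, 0.528, 0.0]
wrist_force: [0.6, -0.8, 4.9]
grip_width: 0.272
```

```bash
python3 -m pendant '[{"dx":0,"dy":0,"dz":10,"ax":0,"ay":0,"az":0,"claw":-1},{"dx":0,"dy":0,"dz":35,"ax":0,"ay":0,"az":0,"claw":-1},{"dx":0,"dy":0,"dz":45,"ax":0,"ay":0,"az":0,"claw":-1},{"dx":0,"dy":0,"dz":45,"ax":0,"ay":0,"az":0,"claw":-1},{"dx":0,"dy":0,"dz":15,"ax":0,"ay":0,"az":0,"claw":-1}]'
python3 -m pendant '[{"dx":0,"dy":0,"dz":0,"ax":0,"ay":0,"az":0,"claw":-1}]'
python3 - <<'E'
from h import *
cam("wrist","w5");cam("scene","s5")
E
```

```text
time: 5.28
eef_pos: [0.5975, -0.1264, 0.2108]
orientation: [0.001, 0.849, 0.528, 0.001]
wrist_force: [0.2, -0.1, -1.5]
grip_width: 0.275
time: 5.4
eef_pos: [0.5966, -0.1257, 0.2082]
orientation: [-0.0, 0.849, 0.528, 0.0]
wrist_force: [-1.3, -0.5, -1.8]
grip_width: 0.274
```

View pics/w5.png

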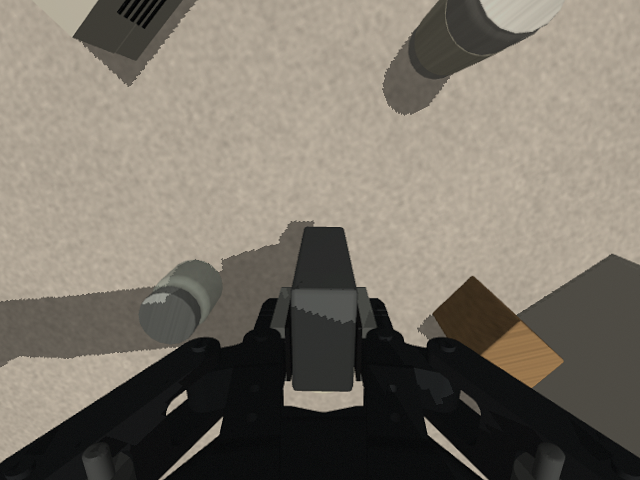

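View pics/s5.png

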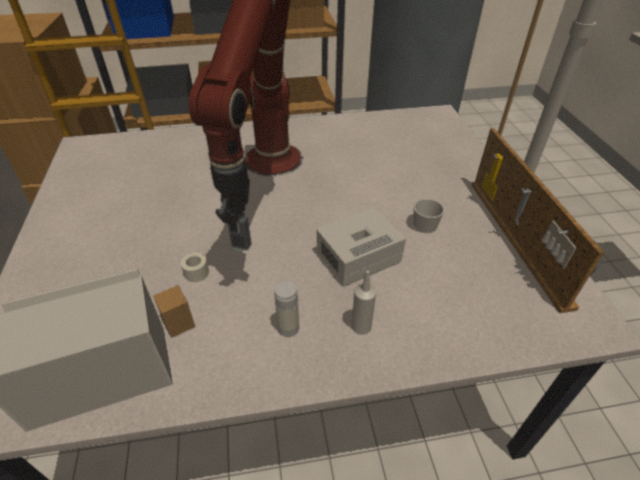

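The cartridge is gripped square and lifted. In the wrist view its top runs from (291,390) to (355,289). Next I'll move to just short of the slot and look into it.

```bash
python3 -m pendant '[{"dx":-5,"dy":35,"dz":0,"ax":0,"ay":0,"az":0.12,"claw":-1},{"dx":-5,"dy":50,"dz":0,"ax":0,"ay":0,"az":0.14,"claw":-1},{"dx":-5,"dy":50,"dz":0,"ax":0,"ay":0,"az":0.14,"claw":-1},{"dx":-5,"dy":50,"dz":0,"ax":0,"ay":0,"az":0.14,"claw":-1},{"dx":-5,"dy":45,"dz":0,"ax":0,"ay":0,"az":0.14,"claw":-1}]'
python3 -m pendant '[{"dx":-4,"dy":27,"dz":0,"ax":0,"ay":0,"az":0.097,"claw":-1},{"dx":0,"dy":0,"dz":0,"ax":0,"ay":0,"az":0,"claw":-1},{"dx":0,"dy":0,"dz":0,"ax":0,"ay":0,"az":0,"claw":-1},{"dx":0,"dy":0,"dz":0,"ax":0,"ay":0,"az":0,"claw":-1}]'
python3 - <<'E'
from h import *
c=cam("wrist","w6");s=sensors.read_state();print(s["eef_pos"],s["orientation"],s["wrist_force"])
json.dump({k:np.array(v).tolist() for k,v in s.items()},open("pics/s6.json","w"))
E
```

```text
time: 6.12
eef_pos: [0.5702, 0.1063, 0.2059]
orientation: [-0.002, 0.623, 0.783, -0.002]
wrist_force: [-0.3, -0.1, -1.1]
grip_width: 0.274
time: 6.62
eef_pos: [0.5683, 0.1286, 0.2081]
orientation: [0.0, 0.588, 0.809, -0.001]
wrist_force: [-0.4, 0.6, -1.8]
grip_width: 0.277
[0.56825987 0.128974   0.20826333] [ 3.66046469e-04  5.87671832e-01  8.09099162e-01 -4.80065117e-04] [-0.22640049  0.336431   -1.57160996]
```

View pics/w6.png

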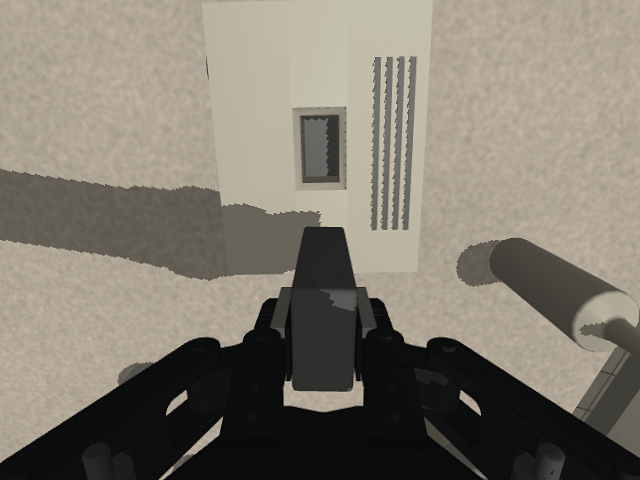

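Run:
```python
from h import *
im=np.load("pics/w6.npz")["img"]
cv2.imwrite("pics/z7.png",cv2.resize(im[95:200,280:360],None,fx=5,fy=5,interpolation=cv2.INTER_NEAREST)[:,:,::-1])
cv2.imwrite("pics/z8.png",cv2.resize(im[220:400,270:380],None,fx=3,fy=3,interpolation=cv2.INTER_NEAREST)[:,:,::-1])
```

```text
(no output)
```

View pics/z7.png

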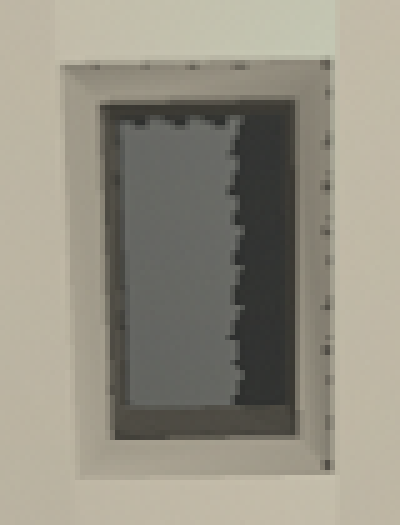

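View pics/z8.png

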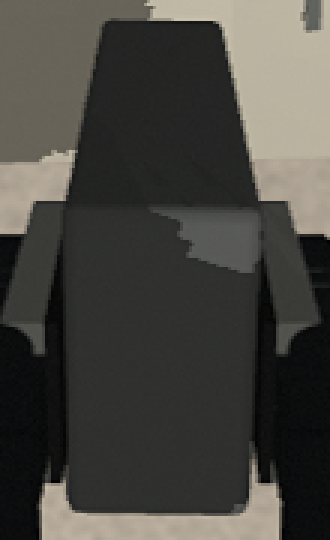

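Run:
```python
from h import *
from scipy.spatial.transform import Rotation as Ro
c=np.load("pics/w6.npz");T=np.load("pics/t1.npz");s=json.load(open("pics/s6.json"))
e=np.array(s["eef_pos"]);w,x,y,q=s["orientation"];R=Ro.from_quat([x,y,q,w]).as_matrix()
print("tool y ang",np.degrees(np.arctan2(R[1,1],R[0,1])))
a=lambda v:np.degrees(np.arctan2(v[1],v[0]))
o=[(292.4,107.4),(346.6,107.4),(346.6,190),(295.6,190.6)]; i=[(300.3,115.3),(339.3,115.3),(339.3,182.6),(302.3,183)]
for nm,uv,off in(("outer",o,0),("inner",i,.005)):
  for z in(.092,.098,.103):
    P=plane(c,uv,z-off);print(nm,z,P.mean(0).round(4),"sz",[round(1000*np.linalg.norm(P[k]-P[k-1]),1) for k in range(4)],"ang",round(a(P[1]-P[0]),1),round(a(P[2]-P[3]),1),round(a(P[0]-P[3])-90,1),round(a(P[1]-P[2])-90,1))
for uv,z in(([(305,226.7),(344,226.7)],.1495),([(291.7,288.7),(356.7,288.7)],.2395),([(292,391),(353,391)],.2395)):
  P=plane(c,uv,z);print(P.round(4),((P-e)@R*1000).round(1))
```

```text
tool y ang 18.016037772910654
outer 0.092 [0.546  0.1885 0.092 ] sz [np.float64(58.3), np.float64(37.8), np.float64(57.9), np.float64(37.9)] ang 17.9 18.6 18.9 19.0
outer 0.098 [0.546  0.1888 0.098 ] sz [np.float64(57.0), np.float64(36.9), np.float64(56.5), np.float64(37.0)] ang 17.9 18.6 18.9 19.0
outer 0.103 [0.546 0.189 0.103] sz [np.float64(55.9), np.float64(36.2), np.float64(55.4), np.float64(36.3)] ang 17.9 18.6 18.9 19.0
inner 0.092 [0.546  0.1884 0.087 ] sz [np.float64(48.4), np.float64(27.9), np.float64(48.1), np.float64(27.9)] ang 17.9 18.6 18.7 18.7
inner 0.098 [0.546  0.1887 0.093 ] sz [np.float64(47.3), np.float64(27.3), np.float64(47.0), np.float64(27.2)] ang 17.9 18.6 18.7 18.7
inner 0.103 [0.5459 0.1889 0.098 ] sz [np.float64(46.3), np.float64(26.7), np.float64(46.0), np.float64(26.7)] ang 17.9 18.6 18.7 18.7
[[0.5506 0.1459 0.1495]
 [0.5727 0.1531 0.1495]] [[ 21.7 -11.5  58.7]
 [ 21.6  11.7  58.7]]
[[0.5502 0.1472 0.2395]
 [0.5717 0.1542 0.2395]] [[ 22.9 -11.6 -31.3]
 [ 22.9  11.  -31.3]]
[[0.5624 0.1057 0.2395]
 [0.5849 0.113  0.2395]] [[-20.4 -12.7 -31.2]
 [-20.4  10.8 -31.2]]
```

```bash
python3 -m pendant '[{"dx":-11,"dy":30,"dz":0,"ax":0,"ay":0,"az":0.01,"claw":-1},{"dx":-11,"dy":29,"dz":0,"ax":0,"ay":0,"az":0,"claw":-1},{"dx":0,"dy":0,"dz":-20,"ax":0,"ay":0,"az":0,"claw":-1},{"dx":0,"dy":0,"dz":-20,"ax":0,"ay":0,"az":0,"claw":-1},{"dx":0,"dy":0,"dz":0,"ax":0,"ay":0,"az":0,"claw":-1}]'
python3 -m pendant '[{"dx":0,"dy":0,"dz":0,"ax":0,"ay":0,"az":0,"claw":-1},{"dx":0,"dy":0,"dz":0,"ax":0,"ay":0,"az":0,"claw":-1}]'
python3 - <<'E'
from h import *
c=cam("wrist","w7");S=cam("scene","s7");s=sensors.read_state();print(s["eef_pos"],s["orientation"],s["wrist_force"])
cv2.imwrite("pics/z9.png",cv2.resize(S["img"][180:290,300:420],None,fx=5,fy=5)[:,:,::-1])
E
```

```text
time: 7.3
eef_pos: [0.545, 0.1889, 0.167]
orientation: [-0.001, 0.583, 0.813, -0.002]
wrist_force: [0.2, 0.3, -0.7]
grip_width: 0.273
time: 7.55
eef_pos: [0.5467, 0.19, 0.1693]
orientation: [0.001, 0.582, 0.813, 0.001]
wrist_force: [0.6, -0.1, -1.4]
grip_width: 0.276
[0.54645505 0.19017498 0.16909624] [3.99729377e-04 5.82251104e-01 8.13008644e-01 6.61628136e-04] [-0.48673875 -0.54017644 -1.4702752 ]
```

View pics/w7.png

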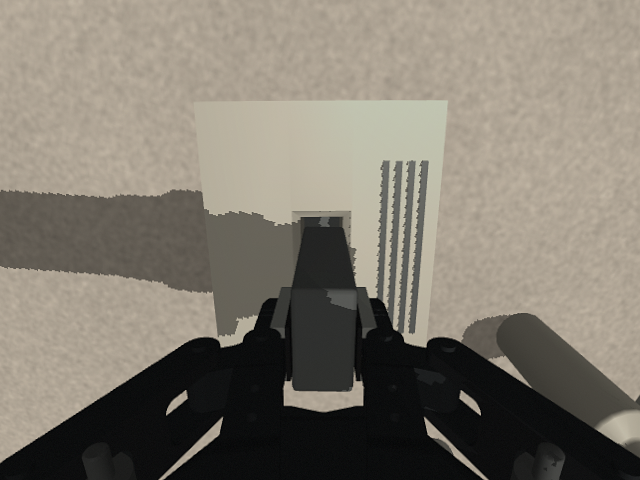

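View pics/z9.png

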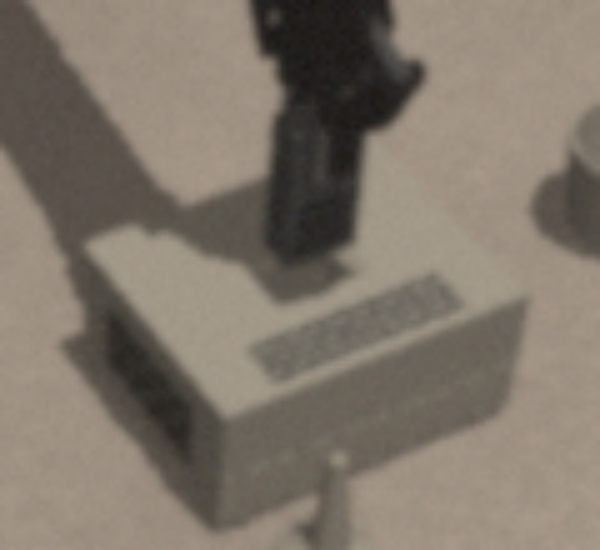

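Lined up: the slot rim spans x 292–351 and the cartridge sits at about 324 in the wrist view. Now I'll lower it in.

```bash
python3 -m pendant '[{"dx":0,"dy":-1.5,"dz":-10,"ax":0,"ay":0,"az":0,"claw":-1},{"dx":0,"dy":0,"dz":-8,"ax":0,"ay":0,"az":0,"claw":-1},{"dx":0,"dy":0,"dz":-4,"ax":0,"ay":0,"az":0,"claw":-1},{"dx":0,"dy":0,"dz":0,"ax":0,"ay":0,"az":0,"claw":-1}]'
python3 -m pendant '[{"dx":0,"dy":0,"dz":-4,"ax":0,"ay":0,"az":0,"claw":-1},{"dx":0,"dy":0,"dz":-4,"ax":0,"ay":0,"az":0,"claw":-1},{"dx":0,"dy":0,"dz":0,"ax":0,"ay":0,"az":0,"claw":-1}]'
```

```text
time: 8.15
eef_pos: [0.5456, 0.1886, 0.1457]
orientation: [-0.0, 0.582, 0.813, -0.001]
wrist_force: [0.3, 0.6, -1.3]
grip_width: 0.279
time: 8.52
eef_pos: [0.5457, 0.1886, 0.1379]
orientation: [-0.0, 0.582, 0.813, -0.0]
wrist_force: [-0.2, 0.2, -2.1]
grip_width: 0.276
```

```bash
python3 -m pendant '[{"dx":0,"dy":0,"dz":-6,"ax":0,"ay":0,"az":0,"claw":-1},{"dx":0,"dy":0,"dz":-6,"ax":0,"ay":0,"az":0,"claw":-1},{"dx":0,"dy":0,"dz":-4,"ax":0,"ay":0,"az":0,"claw":-1},{"dx":0,"dy":0,"dz":0,"ax":0,"ay":0,"az":0,"claw":-1}]'
python3 -m pendant '[{"dx":0,"dy":0,"dz":-2.5,"ax":0,"ay":0,"az":0,"claw":-1},{"dx":0,"dy":0,"dz":-2.5,"ax":0,"ay":0,"az":0,"claw":-1},{"dx":0,"dy":0,"dz":0,"ax":0,"ay":0,"az":0,"claw":-1}]'
python3 -m pendant '[{"dx":0,"dy":0,"dz":-2,"ax":0,"ay":0,"az":0,"claw":-1},{"dx":0,"dy":0,"dz":0,"ax":0,"ay":0,"az":0,"claw":-1}]'
```

```text
time: 9.02
eef_pos: [0.5456, 0.1886, 0.1218]
orientation: [-0.0, 0.582, 0.813, -0.0]
wrist_force: [0.4, -0.3, -1.0]
grip_width: 0.274
time: 9.4
eef_pos: [0.5458, 0.1886, 0.1171]
orientation: [-0.0, 0.582, 0.813, -0.0]
wrist_force: [-1.0, 0.7, -2.1]
grip_width: 0.274
time: 9.65
eef_pos: [0.5459, 0.1886, 0.1152]
orientation: [-0.0, 0.582, 0.813, -0.0]
wrist_force: [0.8, 0.6, -1.7]
grip_width: 0.272
```

```bash
python3 -m pendant '[{"dx":0,"dy":0,"dz":-1.5,"ax":0,"ay":0,"az":0,"claw":-1},{"dx":0,"dy":0,"dz":0,"ax":0,"ay":0,"az":0,"claw":-1}]'
python3 -m pendant '[{"dx":0,"dy":0,"dz":-1.5,"ax":0,"ay":0,"az":0,"claw":-1},{"dx":0,"dy":0,"dz":0,"ax":0,"ay":0,"az":0,"claw":-1}]'
```

```text
time: 9.9
eef_pos: [0.5461, 0.1887, 0.1142]
orientation: [0.0, 0.582, 0.813, 0.0]
wrist_force: [-0.6, -0.5, 1.8]
grip_width: 0.273
time: 10.15
eef_pos: [0.5461, 0.1887, 0.1125]
orientation: [0.0, 0.582, 0.813, 0.0]
wrist_force: [-0.4, 0.2, 2.6]
grip_width: 0.279
```

```bash
python3 -m pendant '[{"dx":0,"dy":0,"dz":0,"ax":0,"ay":0,"az":0,"claw":0.1},{"dx":0,"dy":0,"dz":0,"ax":0,"ay":0,"az":0,"claw":0.1},{"dx":0,"dy":0,"dz":0,"ax":0,"ay":0,"az":0,"claw":0.1},{"dx":0,"dy":0,"dz":0,"ax":0,"ay":0,"az":0,"claw":0.1}]' 30
python3 -m pendant '[{"dx":0,"dy":0,"dz":20,"ax":0,"ay":0,"az":0,"claw":0.1},{"dx":0,"dy":0,"dz":30,"ax":0,"ay":0,"az":0,"claw":0.1},{"dx":0,"dy":0,"dz":30,"ax":0,"ay":0,"az":0,"claw":0.1},{"dx":0,"dy":0,"dz":0,"ax":0,"ay":0,"az":0,"claw":0.1},{"dx":0,"dy":0,"dz":0,"ax":0,"ay":0,"az":0,"claw":0.1}]'
python3 -m pendant '[{"dx":0,"dy":0,"dz":0,"ax":0,"ay":0,"az":0,"claw":-1},{"dx":0,"dy":0,"dz":0,"ax":0,"ay":0,"az":0,"claw":-1},{"dx":0,"dy":0,"dz":0,"ax":0,"ay":0,"az":0,"claw":-1},{"dx":0,"dy":0,"dz":0,"ax":0,"ay":0,"az":0,"claw":-1},{"dx":0,"dy":0,"dz":0,"ax":0,"ay":0,"az":0,"claw":-1}]'
python3 - <<'E'
from h import *
c=cam("wrist","w8");S=cam("scene","s8");s=sensors.read_state();print(s["eef_pos"],s["orientation"],s["wrist_force"],s["grip_width"])
cv2.imwrite("pics/z10.png",cv2.resize(S["img"][180:290,300:420],None,fx=5,fy=5)[:,:,::-1])
E
```

```text
time: 10.65
eef_pos: [0.5459, 0.1887, 0.1122]
orientation: [-0.0, 0.582, 0.813, -0.0]
wrist_force: [-0.0, -0.1, 0.1]
grip_width: 0.552
time: 11.28
eef_pos: [0.5452, 0.1886, 0.1915]
orientation: [-0.001, 0.582, 0.813, -0.001]
wrist_force: [-0.4, -0.2, -0.4]
grip_width: 0.548
time: 11.9
eef_pos: [0.546, 0.1886, 0.1923]
orientation: [-0.0, 0.582, 0.813, -0.0]
wrist_force: [1.0, 0.9, -0.1]
grip_width: -0.001
[0.54596492 0.18867471 0.19232904] [-6.14010415e-06  5.82146034e-01  8.13084248e-01  2.72334568e-05] [-0.17788672  0.24351472  0.02426696] 0.004663729849958007
```

View pics/w8.png

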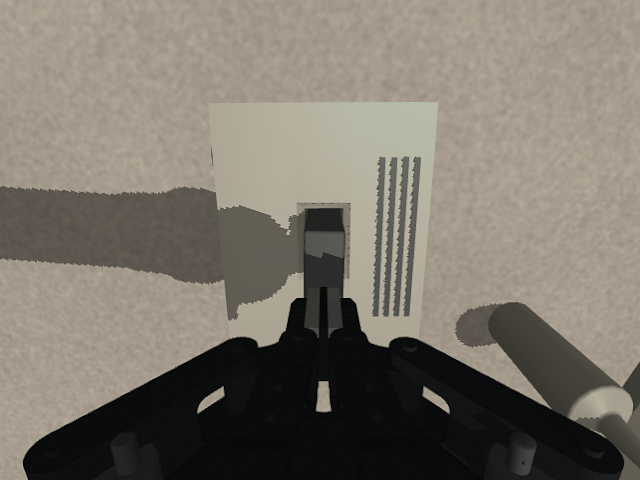

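View pics/z10.png

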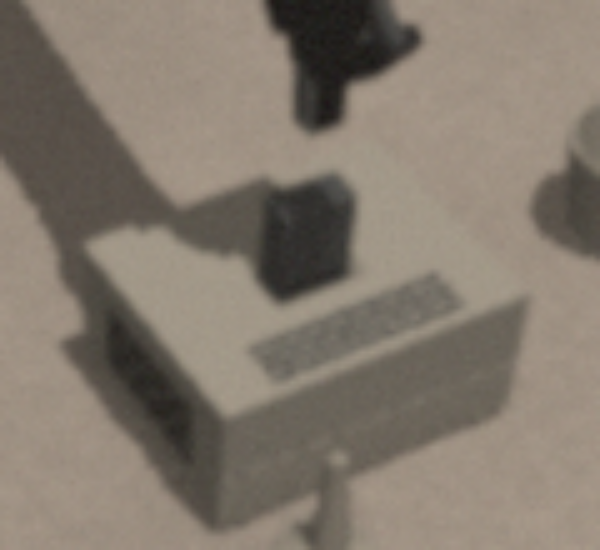

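The cartridge stands upright in the slot and the fingers are closed above it. I'll bring them down to feel for its top.

```bash
python3 -m pendant '[{"dx":0,"dy":0,"dz":-20,"ax":0,"ay":0,"az":0,"claw":-1},{"dx":0,"dy":0,"dz":-17,"ax":0,"ay":0,"az":0,"claw":-1},{"dx":0,"dy":0,"dz":-4,"ax":0,"ay":0,"az":0,"claw":-1},{"dx":0,"dy":0,"dz":0,"ax":0,"ay":0,"az":0,"claw":-1}]'
python3 -m pendant '[{"dx":0,"dy":0,"dz":-2,"ax":0,"ay":0,"az":0,"claw":-1},{"dx":0,"dy":0,"dz":-2,"ax":0,"ay":0,"az":0,"claw":-1},{"dx":0,"dy":0,"dz":0,"ax":0,"ay":0,"az":0,"claw":-1}]'
```

```text
time: 12.5
eef_pos: [0.5461, 0.1887, 0.1515]
orientation: [0.0, 0.582, 0.813, 0.0]
wrist_force: [0.1, -0.3, 0.7]
grip_width: -0.003
time: 12.88
eef_pos: [0.5459, 0.1886, 0.1474]
orientation: [-0.0, 0.582, 0.813, 0.0]
wrist_force: [-0.5, -0.5, -0.3]
grip_width: 0.001
```

```bash
python3 -m pendant '[{"dx":0,"dy":0,"dz":-1.5,"ax":0,"ay":0,"az":0,"claw":-1},{"dx":0,"dy":0,"dz":0,"ax":0,"ay":0,"az":0,"claw":-1}]'
python3 -m pendant '[{"dx":0,"dy":0,"dz":-1.5,"ax":0,"ay":0,"az":0,"claw":-1},{"dx":0,"dy":0,"dz":0,"ax":0,"ay":0,"az":0,"claw":-1}]'
python3 -m pendant '[{"dx":0,"dy":0,"dz":-1.5,"ax":0,"ay":0,"az":0,"claw":-1},{"dx":0,"dy":0,"dz":0,"ax":0,"ay":0,"az":0,"claw":-1}]'
```

```text
time: 13.12
eef_pos: [0.5461, 0.1887, 0.146]
orientation: [0.0, 0.582, 0.813, 0.0]
wrist_force: [0.2, -0.5, 0.3]
grip_width: 0.002
time: 13.38
eef_pos: [0.5461, 0.1887, 0.1445]
orientation: [0.0, 0.582, 0.813, 0.0]
wrist_force: [-0.5, 0.6, 2.2]
grip_width: -0.002
time: 13.62
eef_pos: [0.5461, 0.1887, 0.1429]
orientation: [0.0, 0.582, 0.813, 0.0]
wrist_force: [0.0, 0.3, 1.3]
grip_width: -0.002
```

```bash
python3 -m pendant '[{"dx":0,"dy":0,"dz":-1.5,"ax":0,"ay":0,"az":0,"claw":-1},{"dx":0,"dy":0,"dz":-1.5,"ax":0,"ay":0,"az":0,"claw":-1},{"dx":0,"dy":0,"dz":-1.5,"ax":0,"ay":0,"az":0,"claw":-1},{"dx":0,"dy":0,"dz":0,"ax":0,"ay":0,"az":0,"claw":-1}]'
python3 -m pendant '[{"dx":0,"dy":0,"dz":-1,"ax":0,"ay":0,"az":0,"claw":-1},{"dx":0,"dy":0,"dz":-1,"ax":0,"ay":0,"az":0,"claw":-1},{"dx":0,"dy":0,"dz":0,"ax":0,"ay":0,"az":0,"claw":-1}]'
python3 -m pendant '[{"dx":0,"dy":0,"dz":-1,"ax":0,"ay":0,"az":0,"claw":-1},{"dx":0,"dy":0,"dz":0,"ax":0,"ay":0,"az":0,"claw":-1}]'
```

```text
time: 14.12
eef_pos: [0.5461, 0.1887, 0.1383]
orientation: [0.0, 0.582, 0.813, 0.0]
wrist_force: [-0.2, 0.5, 5.5]
grip_width: 0.0
time: 14.5
eef_pos: [0.5461, 0.1887, 0.1364]
orientation: [0.0, 0.582, 0.813, 0.0]
wrist_force: [-0.2, -0.1, 4.8]
grip_width: 0.0
time: 14.75
eef_pos: [0.5461, 0.1887, 0.1355]
orientation: [0.0, 0.582, 0.813, 0.0]
wrist_force: [-0.3, -0.6, 5.4]
grip_width: -0.004
```

```bash
python3 -m pendant '[{"dx":0,"dy":0,"dz":-1,"ax":0,"ay":0,"az":0,"claw":-1},{"dx":0,"dy":0,"dz":0,"ax":0,"ay":0,"az":0,"claw":-1}]'
python3 -m pendant '[{"dx":0,"dy":0,"dz":-0.5,"ax":0,"ay":0,"az":0,"claw":-1},{"dx":0,"dy":0,"dz":0,"ax":0,"ay":0,"az":0,"claw":-1}]'
python3 -m pendant '[{"dx":0,"dy":0,"dz":-0.5,"ax":0,"ay":0,"az":0,"claw":-1},{"dx":0,"dy":0,"dz":0,"ax":0,"ay":0,"az":0,"claw":-1}]'
```

```text
time: 15.0
eef_pos: [0.5462, 0.1887, 0.1346]
orientation: [0.0, 0.582, 0.813, 0.0]
wrist_force: [-0.6, -0.1, 5.9]
grip_width: 0.003
time: 15.25
eef_pos: [0.5462, 0.1888, 0.1343]
orientation: [0.0, 0.582, 0.813, 0.0]
wrist_force: [-0.7, -0.2, 7.3]
grip_width: 0.0
time: 15.5
eef_pos: [0.5464, 0.1887, 0.1342]
orientation: [0.0, 0.582, 0.813, 0.001]
wrist_force: [-0.9, -0.1, 8.4]
grip_width: 0.002
```

```bash
python3 -m pendant '[{"dx":0,"dy":0,"dz":-0.5,"ax":0,"ay":0,"az":0,"claw":-1},{"dx":0,"dy":0,"dz":0,"ax":0,"ay":0,"az":0,"claw":-1}]'
python3 -m pendant '[{"dx":0,"dy":0,"dz":-0.5,"ax":0,"ay":0,"az":0,"claw":-1},{"dx":0,"dy":0,"dz":0,"ax":0,"ay":0,"az":0,"claw":-1}]'
```

```text
time: 15.75
eef_pos: [0.5466, 0.1887, 0.134]
orientation: [0.0, 0.582, 0.813, 0.001]
wrist_force: [-1.6, 0.1, 9.5]
grip_width: 0.002
time: 16.0
eef_pos: [0.5467, 0.1888, 0.1339]
orientation: [0.001, 0.582, 0.813, 0.001]
wrist_force: [-1.4, 0.3, 11.8]
grip_width: -0.002
```

That's the firm stop: z stays at about 0.134 while the force rises to 11.8 N. So the top should stand at about 0.1403 when locked and 0.1452 when free. I'll lift off and look.

```bash
python3 -m pendant '[{"dx":0,"dy":0,"dz":3,"ax":0,"ay":0,"az":0,"claw":-1},{"dx":0,"dy":0,"dz":5,"ax":0,"ay":0,"az":0,"claw":-1},{"dx":0,"dy":0,"dz":10,"ax":0,"ay":0,"az":0,"claw":-1},{"dx":0,"dy":0,"dz":15,"ax":0,"ay":0,"az":0,"claw":-1},{"dx":0,"dy":0,"dz":28,"ax":0,"ay":0,"az":0,"claw":-1}]'
python3 -m pendant '[{"dx":0,"dy":0,"dz":0,"ax":0,"ay":0,"az":0,"claw":-1},{"dx":0,"dy":0,"dz":0,"ax":0,"ay":0,"az":0,"claw":-1}]'
python3 - <<'E'
from h import *
c=cam("wrist","w9");S=cam("scene","s9");s=sensors.read_state();print(s["eef_pos"],s["orientation"],s["wrist_force"],s["grip_width"])
z=np.hstack([cv2.resize(np.load(f"pics/{n}.npz")["img"][190:260,340:390],None,fx=8,fy=8) for n in("s8","s9")]);cv2.imwrite("pics/z11.png",z[:,:,::-1])
z=np.hstack([cv2.resize(np.load(f"pics/{n}.npz")["img"][190:320,280:370],None,fx=4,fy=4) for n in("w8","w9")]);cv2.imwrite("pics/z12.png",z[:,:,::-1])
E
```

```text
time: 16.62
eef_pos: [0.5449, 0.1884, 0.1933]
orientation: [-0.001, 0.582, 0.813, -0.001]
wrist_force: [0.1, -0.1, 0.7]
grip_width: -0.004
time: 16.88
eef_pos: [0.5454, 0.1886, 0.193]
orientation: [-0.0, 0.582, 0.813, -0.0]
wrist_force: [-0.4, 1.2, -0.0]
grip_width: 0.002
[0.54515976 0.18851903 0.19238786] [-6.72614000e-04  5.82123291e-01  8.13099763e-01 -8.92709608e-04] [0.34401161 0.81597448 0.18753938] 0.001252701111933503
```

View pics/z11.png

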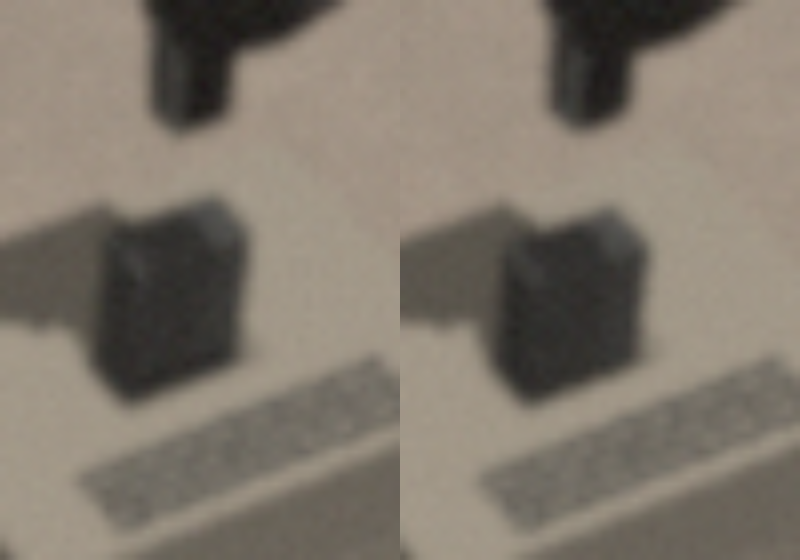

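View pics/z12.png

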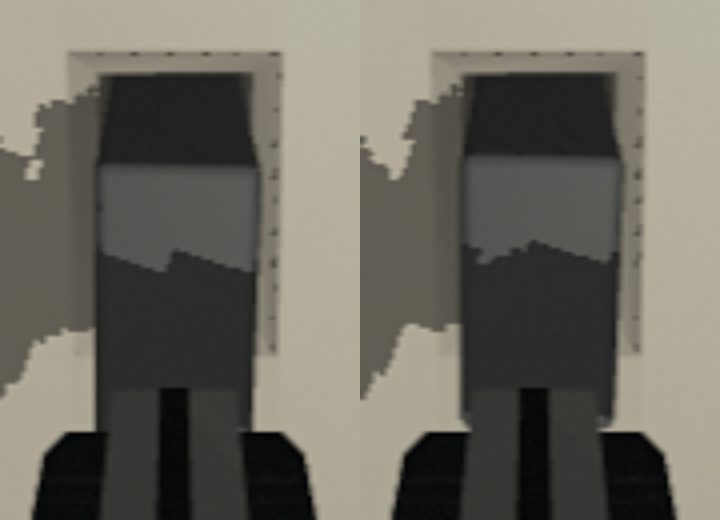

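The cartridge stayed down. In the wrist view its front face shrank from 92 to 83 crop pixels, which scales 52 mm to about 47 mm, so it's locked. Next is the gentle touch.

```bash
python3 -m pendant '[{"dx":0,"dy":0,"dz":-20,"ax":0,"ay":0,"az":0,"claw":-1},{"dx":0,"dy":0,"dz":-20,"ax":0,"ay":0,"az":0,"claw":-1},{"dx":0,"dy":0,"dz":-8,"ax":0,"ay":0,"az":0,"claw":-1},{"dx":0,"dy":0,"dz":-2,"ax":0,"ay":0,"az":0,"claw":-1},{"dx":0,"dy":0,"dz":0,"ax":0,"ay":0,"az":0,"claw":-1}]'
cat > avg.py <<'E'
from h import *
import sys
F=[];Z=[]
for i in range(int(sys.argv[1])):
    capture("wrist");s=sensors.read_state();F.append(s["wrist_force"][2]);Z.append(s["eef_pos"][2])
print(round(s["time"],2),"Fz",np.mean(F).round(2),"sd",np.std(F).round(2),np.round(F,1).tolist(),"z",np.mean(Z).round(5))
E
python3 avg.py 8
```

```text
time: 17.6
eef_pos: [0.5463, 0.1887, 0.1436]
orientation: [0.0, 0.582, 0.813, 0.0]
wrist_force: [-0.2, 0.4, -0.2]
grip_width: 0.003
18.0 Fz -0.1 sd 0.6 [0.2, 0.2, 0.3, -0.9, -1.0, 0.1, -0.4, 0.8] z 0.14382
```

```bash
python3 -m pendant '[{"dx":0,"dy":0,"dz":-1,"ax":0,"ay":0,"az":0,"claw":-1},{"dx":0,"dy":0,"dz":-1,"ax":0,"ay":0,"az":0,"claw":-1},{"dx":0,"dy":0,"dz":0,"ax":0,"ay":0,"az":0,"claw":-1}]'
python3 avg.py 4
python3 -m pendant '[{"dx":0,"dy":0,"dz":-0.7,"ax":0,"ay":0,"az":0,"claw":-1},{"dx":0,"dy":0,"dz":0,"ax":0,"ay":0,"az":0,"claw":-1}]'
python3 avg.py 4
```

```text
time: 18.38
eef_pos: [0.5459, 0.1887, 0.1412]
orientation: [-0.0, 0.582, 0.813, -0.0]
wrist_force: [0.5, -0.3, 0.6]
grip_width: 0.0
18.57 Fz -0.39 sd 0.41 [0.2, -0.7, -0.3, -0.8] z 0.14123
time: 18.82
eef_pos: [0.5462, 0.1887, 0.1411]
orientation: [0.0, 0.582, 0.813, 0.0]
wrist_force: [-0.0, -0.0, 3.6]
grip_width: -0.001
19.02 Fz 3.95 sd 0.28 [4.0, 4.4, 3.7, 3.7] z 0.14101
```

```bash
python3 -m pendant '[{"dx":0,"dy":0,"dz":-0.4,"ax":0,"ay":0,"az":0,"claw":-1},{"dx":0,"dy":0,"dz":0,"ax":0,"ay":0,"az":0,"claw":-1}]'
python3 avg.py 6
```

```text
time: 19.27
eef_pos: [0.546, 0.1887, 0.1402]
orientation: [0.0, 0.582, 0.813, 0.0]
wrist_force: [-1.1, 0.6, 3.2]
grip_width: -0.001
19.57 Fz 3.76 sd 0.44 [3.6, 2.9, 4.1, 3.9, 3.9, 4.2] z 0.14022
```

That was too firm. At about 3.8 N the locked cartridge gave roughly 0.8 mm, well short of the 10 mm switching point. I'll back off and touch again in finer steps.

```bash
python3 -m pendant '[{"dx":0,"dy":0,"dz":1.4,"ax":0,"ay":0,"az":0,"claw":-1},{"dx":0,"dy":0,"dz":0,"ax":0,"ay":0,"az":0,"claw":-1}]'
python3 avg.py 6
python3 -m pendant '[{"dx":0,"dy":0,"dz":-0.3,"ax":0,"ay":0,"az":0,"claw":-1},{"dx":0,"dy":0,"dz":0,"ax":0,"ay":0,"az":0,"claw":-1}]'
python3 avg.py 6
```

```text
time: 19.82
eef_pos: [0.5456, 0.1886, 0.1411]
orientation: [-0.0, 0.582, 0.813, -0.0]
wrist_force: [-0.5, 0.4, 0.4]
grip_width: 0.0
20.12 Fz 0.22 sd 0.64 [1.3, 0.7, -0.5, -0.2, -0.4, 0.5] z 0.14119
time: 20.38
eef_pos: [0.5459, 0.1887, 0.1412]
orientation: [-0.0, 0.582, 0.813, -0.0]
wrist_force: [0.1, -0.2, 0.5]
grip_width: -0.001
20.68 Fz 0.04 sd 0.49 [-0.2, -0.4, 0.5, 0.9, -0.3, -0.3] z 0.14128
```

```bash
python3 -m pendant '[{"dx":0,"dy":0,"dz":-0.2,"ax":0,"ay":0,"az":0,"claw":-1},{"dx":0,"dy":0,"dz":0,"ax":0,"ay":0,"az":0,"claw":-1}]'
python3 avg.py 6
```

```text
time: 20.92
eef_pos: [0.546, 0.1887, 0.1411]
orientation: [-0.0, 0.582, 0.813, 0.0]
wrist_force: [-0.9, 0.1, 0.2]
grip_width: 0.003
21.23 Fz 0.52 sd 0.51 [-0.1, 0.3, 0.6, 0.8, 1.4, 0.1] z 0.14116
```

```bash
python3 -m pendant '[{"dx":0,"dy":0,"dz":-0.2,"ax":0,"ay":0,"az":0,"claw":-1},{"dx":0,"dy":0,"dz":0,"ax":0,"ay":0,"az":0,"claw":-1}]'
python3 avg.py 10
```

```text
time: 21.48
eef_pos: [0.5461, 0.1887, 0.1411]
orientation: [0.0, 0.582, 0.813, 0.0]
wrist_force: [0.2, -0.3, 2.4]
grip_width: -0.002
21.98 Fz 2.75 sd 0.7 [2.0, 1.9, 2.2, 2.5, 4.0, 2.9, 2.0, 3.3, 3.2, 3.5] z 0.1411
```

```bash
python3 -m pendant '[{"dx":0,"dy":0,"dz":0.1,"ax":0,"ay":0,"az":0,"claw":-1}]'
python3 avg.py 8
```

```text
time: 22.1
eef_pos: [0.546, 0.1887, 0.1411]
orientation: [0.0, 0.582, 0.813, 0.0]
wrist_force: [-1.4, -0.1, 2.4]
grip_width: 0.003
22.5 Fz 3.55 sd 0.5 [2.4, 3.8, 4.1, 4.0, 3.6, 3.5, 3.8, 3.2] z 0.14108
```

```bash
python3 -m pendant '[{"dx":0,"dy":0,"dz":0.1,"ax":0,"ay":0,"az":0,"claw":-1}]'
python3 avg.py 8
```

```text
time: 22.62
eef_pos: [0.546, 0.1887, 0.1411]
orientation: [0.0, 0.582, 0.813, 0.0]
wrist_force: [1.3, -0.0, 2.9]
grip_width: -0.004
23.02 Fz 3.15 sd 0.81 [3.4, 2.0, 4.8, 2.6, 2.6, 3.6, 3.5, 2.7] z 0.14108
```

```bash
python3 -m pendant '[{"dx":0,"dy":0,"dz":0.1,"ax":0,"ay":0,"az":0,"claw":-1}]'
python3 avg.py 8
```

```text
time: 23.15
eef_pos: [0.5459, 0.1886, 0.1411]
orientation: [-0.0, 0.582, 0.813, -0.0]
wrist_force: [-1.2, 0.0, 2.6]
grip_width: -0.001
23.55 Fz 2.45 sd 0.67 [2.7, 2.6, 3.2, 3.2, 3.0, 1.8, 2.0, 1.2] z 0.14111
```

```bash
python3 avg.py 8
```

```text
23.95 Fz 1.79 sd 0.31 [2.0, 1.8, 1.3, 2.0, 1.4, 1.6, 2.3, 1.9] z 0.14112
```

```bash
python3 -m pendant '[{"dx":0,"dy":0,"dz":-0.06,"ax":0,"ay":0,"az":0,"claw":-1}]'
python3 avg.py 12
```

```text
time: 24.08
eef_pos: [0.5459, 0.1886, 0.1411]
orientation: [-0.0, 0.582, 0.813, -0.0]
wrist_force: [-0.2, -0.3, 1.3]
grip_width: 0.0
24.68 Fz 1.52 sd 0.4 [1.6, 2.1, 1.0, 1.4, 1.6, 1.3, 1.6, 1.9, 2.1, 0.8, 1.1, 1.9] z 0.14112
```

```bash
python3 -m pendant '[{"dx":0,"dy":0,"dz":-0.05,"ax":0,"ay":0,"az":0,"claw":-1}]'
python3 avg.py 12
```

```text
time: 24.8
eef_pos: [0.5459, 0.1887, 0.1411]
orientation: [-0.0, 0.582, 0.813, -0.0]
wrist_force: [0.2, -0.2, 1.9]
grip_width: -0.003
25.4 Fz 2.08 sd 0.47 [2.3, 1.7, 2.5, 1.6, 2.0, 2.1, 1.0, 2.9, 2.3, 2.2, 2.4, 2.1] z 0.14111
```

```bash
python3 avg.py 10
```

```text
25.9 Fz 2.2 sd 0.46 [1.2, 2.0, 3.0, 2.0, 2.6, 2.6, 1.9, 2.5, 2.1, 2.2] z 0.14111
```

```bash
python3 -m pendant '[{"dx":0,"dy":0,"dz":0.03,"ax":0,"ay":0,"az":0,"claw":-1}]'
python3 avg.py 10
```

```text
time: 26.02
eef_pos: [0.5459, 0.1887, 0.1411]
orientation: [-0.0, 0.582, 0.813, 0.0]
wrist_force: [0.2, 0.6, 2.2]
grip_width: 0.001
26.52 Fz 2.23 sd 0.61 [2.4, 1.7, 1.7, 2.2, 2.6, 3.6, 2.7, 1.3, 2.2, 2.0] z 0.14112
```

```bash
python3 avg.py 10; python3 avg.py 10
```

```text
27.02 Fz 1.93 sd 0.45 [2.6, 2.7, 1.4, 2.4, 1.6, 1.7, 1.9, 1.4, 1.9, 1.7] z 0.14113
27.52 Fz 1.96 sd 0.59 [0.9, 2.1, 2.5, 2.3, 2.6, 1.2, 1.2, 2.3, 2.2, 2.3] z 0.14111
```

It held about 2 N for 2.7 s with the height steady at 0.1411. I'll lift straight off and do a last check.

```bash
python3 -m pendant '[{"dx":0,"dy":0,"dz":5,"ax":0,"ay":0,"az":0,"claw":-1},{"dx":0,"dy":0,"dz":15,"ax":0,"ay":0,"az":0,"claw":-1},{"dx":0,"dy":0,"dz":31,"ax":0,"ay":0,"az":0,"claw":-1},{"dx":0,"dy":0,"dz":0,"ax":0,"ay":0,"az":0,"claw":-1},{"dx":0,"dy":0,"dz":0,"ax":0,"ay":0,"az":0,"claw":-1}]'
python3 - <<'E'
from h import *
c=cam("wrist","w10");S=cam("scene","s10");T=cam("top","t10")
z=np.hstack([cv2.resize(np.load(f"pics/{n}.npz")["img"][190:320,280:345],None,fx=4,fy=4) for n in("w8","w9","w10")]);cv2.imwrite("pics/z13.png",z[:,:,::-1])
d=cv2.absdiff(np.load("pics/t1.npz")["img"],T["img"]).max(2);cv2.imwrite("pics/d10.png",np.hstack([cv2.resize(T["img"],(400,300))[:,:,::-1],cv2.cvtColor(cv2.resize(np.clip(d*3.,0,255).astype("uint8"),(400,300)),cv2.COLOR_GRAY2BGR)]))
E
```

```text
time: 28.15
eef_pos: [0.5456, 0.1886, 0.1923]
orientation: [-0.0, 0.582, 0.813, -0.0]
wrist_force: [-0.6, -0.2, -0.7]
grip_width: 0.0
```

View pics/z13.png

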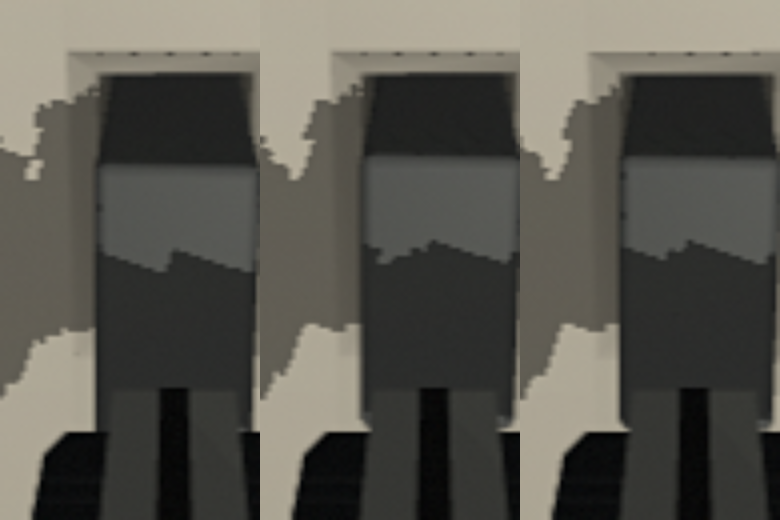

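View pics/d10.png

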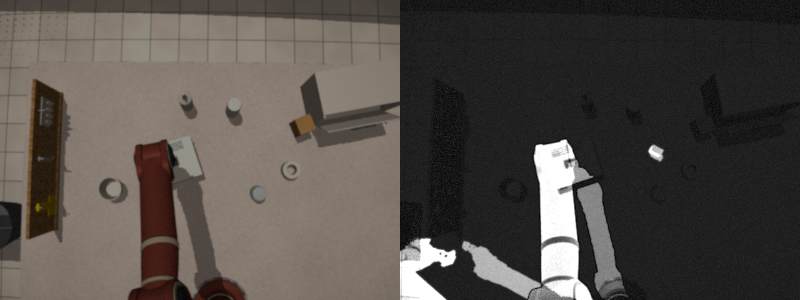

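The cartridge is still low: its top edge is at the same row as right after locking (156, against 165 when free). The top-view difference image shows only the arm, its shadow and the cartridge moved.

```bash
python3 -c "
from bench import arm
print(arm.hand_in())"
```

```text
the job is handed in; nothing more can be done
None
```

The cartridge is standing in the dehumidifier's slot, locked down, and the robot is clear of it. I handed the job in after about 28 s of the 64 s allowed.

- **Push:** I let go of the cartridge and pushed it once, up to about 12 N, until the height stopped at 0.134 m while the force kept rising. It stayed down when I lifted off. The picture puts its top about 47 mm above the rim, which matches locked.
- **Touch:** the closed fingertips rested on top at about 2 N (averages 1.9–2.2 N) for about 2.7 s. The height held steady at 0.1411 m.
- **Last pictures:** the cartridge stands as low as it did right after locking. The top view shows nothing else on the shelf moved.

**What went less well:**
- **Touch too firm at first:** my first touch reached about 4 N, over the 3 N limit, and the locked cartridge gave about 0.8 mm. I backed off and it came back to its locked height without switching. On the second touch the force crept to about 3.5 N for about a second before I trimmed it down to the 2 N hold.
- **Small disagreement in height:** I felt the locked top at 0.1411 m, against about 0.1403 m worked out from the end stop. That is within the measuring error, and clearly below the 0.145 m of the free position.

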